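# Turn the spice carousel until the salt faces front

## Robot

A 7-joint arm with a two-finger parallel gripper is mounted at the origin on a cart in front of the work surface, level with it; the furniture and walls round the work are solid. World frame = base frame: x ahead of the robot, y to its left, z up, the work surface at z = 0. Lengths are in m, angles in rad, forces in N, time in s.
With the tool pointing down it reaches from about 0.35 to 0.9 m from the base axis. Payload 8.1 kg.
Tool frame: the origin (TCP) lies midway between the tips of the shut fingers; the grasp point (between the pads) lies behind it (arm.tcp_to_grasp is the z of the grasp point in the tool frame, in m); z points along the fingers, y is the line along which they close (so a half turn about z gives the same grasp; the last joint's range is limited). The gripper opens to 92 mm and grips with 3 to 60 N. Pads are 19 mm wide; open, the fingers measure 130 mm over their backs; the gripper's body (75 mm by 190 mm) begins 47 mm behind the grasp point.
Start: joints at [-1.35, 0.434, 0.025, 1.573, -0.012, 1.134, -0.075], TCP at [0.199, 0.593, 0.227] pointing down, gripper open.
Joint ranges: [-2.62, 2.62], [-0.44, 2.09], [-1.27, 1.32], [0.08, 2.57], [-1.32, 4.46], [0.12, 2], [-2.74, 2.74]. Speed limits (rad/s): [2.22, 2.22, 3.01, 3.01, 3.14, 3.14, 3.14].

## Interface

Orientations are given as a rotation vector (axis times angle).
In Python, from cell import readout, vision, arm gives the robot as it stands.
- The arm moves only by the tool carry_out, never from a script. Its argument "increments" is one flat list of numbers, 6 for each row, row after row: the shift along the world's x, y, z in mm, then the turn, a rotation vector about the world's x, y, z in rad. In form: [tx, ty, tz, wx, wy, wz, tx, ty, tz, wx, wy, wz, ...]. A call has 1 to 20 rows; each row shifts and turns the commanded pose from where the row before left it; what a row does not reach is not made up. A row lasts 1/8 s, in which the tool goes at most 62.5 mm and 10.7 degrees, less where a joint would pass 70% of its speed; a pose out of reach is approached as far as the arm can. A call with a gripper value outside its range is refused whole. "grip" is the closure, from 0 (fully open) to 1 (shut), set as the call begins (left out, the last holds). The fingers move at their own pace and stop on an object; "newtons" is the grip in N (left out, the last holds). Time passes only in rows, so rows that do not move let the fingers close. It gives the time, the measured TCP pose, the force, the opening and the grip force at its end, in the units of the state.
- readout.observe(): the state, without advancing time (a new reading comes with each control period).
- vision.get_image(name): name is "side" or "top" or "wrist"; returns the picture (420x560x3 uint8, red, green, blue); there is no depth.
- vision.calibration(name): a dict with "fov_y" (degrees; the focal length in pixels is half the picture's height over the tangent of half this angle, whatever the lens; pixels are square), "cx", "cy" (the principal point, pixels), "pose" (4x4, takes a point from camera to world coordinates). Camera axes: x right, y up, looking along -z (the intrinsics and any distortion apply to the point x, -y, -z); pixel columns grow to the right and rows downward; lengths in m; the calibration is good to about 2 mm. A picture is of the moment at which its call begins: read the wrist's pose just before it. calibration takes no time and is no camera call; for the wrist camera it gives the pose at the moment of the call.
- arm.sign_off(): hands the job in; it is judged then, once.
The state is a dict: "clock": time; "joints": joint angles; "dq": joint speeds; "joint_efforts": joint torques, N m; "position": TCP position; "ee_rot": TCP orientation; "force": force on the tool from outside, world axes, zero at the start; "ft_torque": the same for the moment, N m; "width": opening from 0.0 (shut) to 1.0 (fully open); "gripper_force": force on a finger pad.
Only numpy, scipy, OpenCV 4.12 (cv2) and the standard library are available. Lean on these libraries where they do the work, as an engineer would, in place of code of your own. Each camera call takes 0.05 s, during which the arm holds its last target. There are 200 camera calls.

## Task

Push round the lobed rim of the wooden spice carousel with your fingertips until the salt shaker stands at the front, in line with the steel pointer that sticks out from under the turntable. Do not touch or lift the shaker or the spice jars: they must ride round standing upright, and everything else around stays where it is. Let go of the rim and come clear at the end.

Things in the scene. Friction and masses are not known exactly. Their poses are not given: they have to be found in the camera images.
- carousel: fixed foot of the carousel. Origin: on the turning axis, at the height of the work surface. Its -x axis points along the flat steel pointer to the carousel's front (roughly towards the robot). The pointer is 26 mm wide, 8 mm tall, lies on the work surface and ends in a point 230 mm from the axis; the turntable passes 19 mm above it
- turntable (a joint): angle of the wooden turntable about the foot's vertical axis, rad, growing anticlockwise seen from above; at 0 one lobe is centred on the pointer. It can turn at least one full turn either way from 0 and stays where it is left (friction 0.22 N m, about 1.6 N at the rim; hardly coasts after a slow push)
- lobe (a point): on top of the lobe that is at the pointer at joint 0, 120 mm from the axis. The turntable is a board 28 to 52 mm above the work surface: a disc of radius 112 mm with five round lobes (1 mm thinner above and below) 72 degrees apart, radius 50 mm, centred 120 mm from the axis. Midway between lobes are notches, open top to bottom, 64 mm wide at 140 mm from the axis: a fingertip put in there can push a lobe's flank along the circle
- notch (a point): the middle of the notch next to that lobe, anticlockwise from it seen from above: 140 mm from the axis, 36 degrees from the lobe's centre, at the height of the turntable's top (52 mm); the other four notches follow every 72 degrees. Turns with the turntable
- salt: the salt shaker, standing loose on the turntable with its centre 55 mm from the axis: shorter than the spice jars (90 mm), 44 mm across, narrowing to a domed top with holes, 34 mm across. Origin: centre of its underside
- jar_a: spice jar on the turntable: straight round glass jar 41 mm across, 105 mm tall, wide flat-topped dark lid as wide as the jar. Loose. Origin: centre of its underside
- jar_b: spice jar on the turntable: straight round glass jar 41 mm across, 105 mm tall, wide flat-topped dark lid as wide as the jar. Loose. Origin: centre of its underside
- jar_c: spice jar on the turntable: straight round glass jar 41 mm across, 105 mm tall, wide flat-topped dark lid as wide as the jar. Loose. Origin: centre of its underside
- jar_front: spice jar on the turntable: straight round glass jar 41 mm across, 105 mm tall, wide flat-topped dark lid as wide as the jar. Loose. Origin: centre of its underside. It stands at the front at the start
- garlic: bulb of garlic, 50 mm, loose on the work surface, right of the carousel near the robot. Bystander. Origin: under its centre
- tumbler: drinking glass 81 mm across, 93 mm tall, loose, on the left. Bystander. Origin: centre of its underside
- lemon: lemon 78x55x56 mm, loose, on the left. Bystander. Origin: under its centre

How it is judged:
On the way:
1. the fingers push the carousel (contact force between the fingers and carousel above 0.3 N), for 0.1 s.
At the end, for the whole second after the job is handed in: The salt shaker's centre is within 12 mm sideways of the pointer's centre line (about 12 degrees), on the pointer's side of the axis and 42 to 68 mm in front of it; the shaker and all four jars stand upright (within 0.15 rad) on the turntable, within 70 mm of its axis; the turntable is at rest (y of salt in the frame of carousel between -0.012 and 0.012 m and x of salt in the frame of carousel between -0.068 and -0.042 m and velocity of joint turntable between -0.05 and 0.05 rad/s and angle between each of salt, jar_a, jar_b, jar_c, jar_front's own z axis and vertical below 0.15 rad and horizontal distance between each of salt, jar_a, jar_b, jar_c, jar_front and carousel below 0.07 m and height (world z) of salt between 0.045 and 0.06 m and height (world z) of jar_a between 0.045 and 0.06 m and height (world z) of jar_b between 0.045 and 0.06 m and height (world z) of jar_c between 0.045 and 0.06 m and height (world z) of jar_front between 0.045 and 0.06 m); the robot touches nothing.
It fails at once if the robot touches the shaker or a jar (contact force between any of the fingers, the arm and salt above 0.3 N or contact force between any of the fingers, the arm and jar_a above 0.3 N or contact force between any of the fingers, the arm and jar_b above 0.3 N or contact force between any of the fingers, the arm and jar_c above 0.3 N or contact force between any of the fingers, the arm and jar_front above 0.3 N).
It fails at once if the shaker or a jar is lifted or tips over (height (world z) of any of salt, jar_a, jar_b, jar_c, jar_front above 0.065 m or angle between any of salt, jar_a, jar_b, jar_c, jar_front's own z axis and vertical above 0.4 rad).
It fails at once if a bystander is moved more than 30 mm (distance of any of garlic, tumbler, lemon from where it was at the start of the episode above 0.03 m).
It also fails if it takes over 64 s, if anything falls off the work surface, if the arm or the gripper's body presses on something with over 40 N, if the wrist force passes 120 N, or if a joint passes its speed limit or range.

## Working session

There is one attempt and no reset: what is moved stays moved. The work goes in short steps, Python scripts to look and compute and a tool call to move; the robot and the scene stay as the last step left them, time stands still between calls to the robot, and variables do not carry over. Pictures are saved under pics/ and viewed, at most 10 in all, crops included, and the job is handed in when it is done.

Besides the shell and the picture viewer there is one more tool, called after "Emit:" as name(argument=value, ...), one argument or row to a line, values as JSON. carry_out: Moves the arm, as the interface text tells. Its arguments: {"type":"object","properties":{"increments":{"type":"array","items":{"type":"number"}},"grip":{"type":"number"},"newtons":{"type":"number"}},"required":["increments"]}

```bash
mkdir -p pics; cat > h.py <<'E'
from cell import readout, vision, arm
import numpy as np, cv2
def snap(n,f):
    c=vision.calibration(n); im=vision.get_image(n); cv2.imwrite(f,im[:,:,::-1]); return im,c
def ray(c,u,v):
    f=210/np.tan(np.radians(c["fov_y"])/2); P=np.array(c["pose"])
    d=P[:3,:3]@np.array([(u-c["cx"])/f,-(v-c["cy"])/f,-1]); return P[:3,3],d
def at(c,u,v,z):
    o,d=ray(c,u,v); return o+d*(z-o[2])/d[2]
def proj(c,p):
    f=210/np.tan(np.radians(c["fov_y"])/2); P=np.array(c["pose"])
    q=P[:3,:3].T@(np.array(p)-P[:3,3]); return c["cx"]+f*q[0]/-q[2], c["cy"]-f*q[1]/-q[2]
E
python3 - <<'E'
from h import *
for n in("top","side"):
    im,c=snap(n,f"pics/{n}0.png"); print(n,c)
s=readout.observe(); print(s["position"],s["ee_rot"],arm.tcp_to_grasp)
E
```

```text
top {'fov_y': 49.101126849982464, 'cx': 273.6992447022073, 'cy': 203.64624590801176, 'pose': array([[-0.01056834,  0.99675963, -0.0797405 ,  0.4301141 ],
       [-0.99994004, -0.01030603,  0.00370035,  0.13331866],
       [ 0.00286655,  0.07977483,  0.99680879,  1.20258822],
       [ 0.        ,  0.        ,  0.        ,  1.        ]])}
side {'fov_y': 45.42629712762498, 'cx': 284.854626206609, 'cy': 201.47375040898902, 'pose': array([[ 0.81702272,  0.37751761, -0.4358375 , -0.08291566],
       [-0.57638699,  0.51391558, -0.63534937, -0.72193138],
       [-0.01587189,  0.77030594,  0.63747694,  0.91354094],
       [ 0.        ,  0.        ,  0.        ,  1.        ]])}
[0.19876555 0.59208034 0.22603142] [-5.06572876e-01 -3.10037072e+00  2.19842081e-03] -0.0188
```

View pics/top0.png

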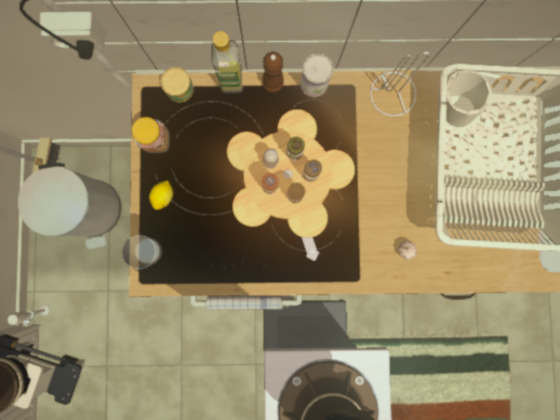

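View pics/side0.png

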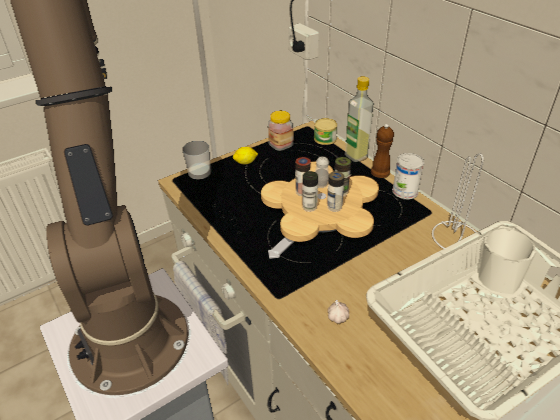

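Top view: the lobe centres are near (297,128), (336,169), (308,218), (252,207) and (246,151). The pointer tip is at about (313,260). The salt's pale dome is at (271,157), the jar lids at (296,146), (313,169), (296,192) and (269,182), and the garlic at (407,250).

```bash
python3 - <<'E'
from h import *
c=vision.calibration("top")
L=np.array([at(c,*p,.051)[:2] for p in [(297,128),(336,169),(308,218),(252,207),(246,151)]])
from scipy.optimize import least_squares
C0=L.mean(0);print("lobes",L.round(3),C0)
g=lambda q:np.concatenate([L[k]-q[:2]-.12*np.array([np.cos(q[2]-k*2*np.pi/5),np.sin(q[2]-k*2*np.pi/5)]) for k in range(5)])
r=least_squares(g,[*C0,np.arctan2(*(L[0]-C0)[::-1])]);print(r.x,np.abs(r.fun).max());C=r.x[:2]
def pol(n,p,z):
    w=at(c,*p,z)[:2];d=w-C;print(n,w.round(3),"r",np.hypot(*d).round(3),"ang",np.degrees(np.arctan2(d[1],d[0])).round(1))
pol("tip",(313,260),.008);pol("pt",(308,238),.008)
pol("salt",(271,157),.138)
for p in [(296,146),(313,169),(296,192),(269,182)]:pol("jar",p,.157)
pol("garlic",(407,250),.025);pol("tumbler",(143,252),.09);pol("lemon",(161,195),.03)
for k in range(5):print(np.degrees(r.x[2])-72*k)
for a in (r.x[2],):pass
E
```

```text
lobes [[ 0.715  0.068]
 [ 0.609 -0.029]
 [ 0.485  0.043]
 [ 0.514  0.184]
 [ 0.657  0.198]] [0.59597515 0.09262505]
[ 0.59597515  0.09262505 -0.21016343] 0.002721759589994696
tip [0.379 0.029] r 0.226 ang -163.7
pt [0.435 0.041] r 0.169 ang -162.2
salt [0.625 0.135] r 0.051 ang 55.4
jar [0.647 0.077] r 0.053 ang -17.6
jar [0.593 0.038] r 0.054 ang -93.5
jar [0.54  0.078] r 0.058 ang -165.5
jar [0.564 0.14 ] r 0.057 ang 124.5
garlic [ 0.402 -0.21 ] r 0.359 ang -122.6
tumbler [0.406 0.445] r 0.4 ang 118.4
lemon [0.549 0.417] r 0.328 ang 98.2
-12.041477764982975
-84.04147776498297
-156.04147776498297
-228.04147776498297
-300.041477764983
```

Emit:
carry_out(
  increments=[24, -22, 0, 0, 0, -0.072, 24, -22, 0, 0, 0, -0.072, 24, -22, 0, 0, 0, -0.072, 24, -22, 0, 0, 0, -0.072, 24, -22, 0, 0, 0, -0.072, 24, -22, 0, 0, 0, -0.072, 24, -22, 0, 0, 0, -0.072, 24, -22, 0, 0, 0, -0.072, 24, -22, 0, 0, 0, -0.072, 24, -22, 0, 0, 0, -0.072, 24, -22, 0, 0, 0, -0.072, 24, -22, 0, 0, 0, -0.072, 24, -22, 0, 0, 0, -0.072, 24, -22, 0, 0, 0, -0.072, 24, -22, 0, 0, 0, -0.072, 22, -25, 0, 0, 0, -0.065, 0, 0, 0, 0, 0, 0, 0, 0, 0, 0, 0, 0],
  grip=1,
  newtons=20,
)

```text
clock: 2.35
position: [0.5808, 0.2374, 0.2265]
ee_rot: [-2.106, -2.331, 0.0]
force: [0.1, -0.0, -1.2]
width: 0.006
gripper_force: 0.0
```

```bash
python3 - <<'E'
from h import *
from scipy.spatial.transform import Rotation as R
s=readout.observe(); y=R.from_rotvec(s["ee_rot"]).as_matrix()
print(s["position"],s["joints"],s["width"],np.degrees(np.arctan2(y[1,1],y[0,1])),y[:,2])
im,c=snap("wrist","pics/w1.png"); print(c)
a=np.radians(96)
for z in(.0,.052):print(proj(c,[.596+.14*np.cos(a),.0926+.14*np.sin(a),z]),proj(c,[*s["position"][:2],z]))
E
```

```text
[0.58078373 0.23738858 0.22649462] [-0.75118746  0.45342722  0.41183297  1.59086466 -0.19478601  1.1385106
 -0.1931494 ] 0.00597725415429201 5.805157913893128 [-5.65963252e-04  2.18295376e-04 -9.99999816e-01]
{'fov_y': 71.17356040568717, 'cx': 280.3652127409752, 'cy': 213.76951706341302, 'pose': array([[ 0.99482579, -0.09743289, -0.0287833 ,  0.57329519],
       [ 0.10157971,  0.94892134,  0.29871367,  0.31777746],
       [-0.00179145, -0.30009186,  0.95390862,  0.38486666],
       [ 0.        ,  0.        ,  0.        ,  1.        ]])}
(np.float64(280.35650036305947), np.float64(189.01384640673479)) (np.float64(280.3452555148954), np.float64(184.91212216628435))
(np.float64(280.2756387520344), np.float64(198.77288099646825)) (np.float64(280.26236516829533), np.float64(194.1236853999587))
```

View pics/w1.png

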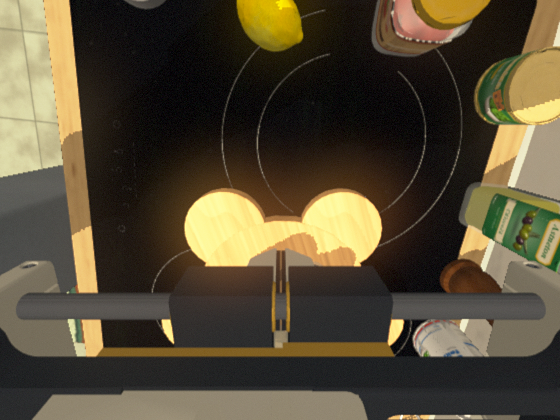

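The notch lies at about (283,215), centred under the shut fingers between lobes at (226,229) and (342,229), so I'm going down.

Emit:
carry_out(
  increments=[0, 0, -20, 0, 0, 0, 0, 0, -20, 0, 0, 0, 0, 0, -20, 0, 0, 0, 0, 0, -20, 0, 0, 0, 0, 0, -20, 0, 0, 0, 0, 0, -20, 0, 0, 0, 0, 0, -20, 0, 0, 0, 0, 0, -20, 0, 0, 0, 0, 0, -20, 0, 0, 0, 0, 0, -14, 0, 0, 0, 0, 0, 0, 0, 0, 0, 0, 0, 0, 0, 0, 0],
)

```text
clock: 3.9
position: [0.5812, 0.2379, 0.0334]
ee_rot: [2.105, 2.332, 0.001]
force: [0.2, 0.2, -0.2]
width: 0.009
gripper_force: 0.0
```

```bash
cat > arc.py <<'E'
import sys,numpy as np
a0,a1,n,r=map(float,sys.argv[1:5]); n=int(n)
t=np.linspace(0,1,n+1); t=np.where(t<0,0,t)
a=np.radians(a0+(a1-a0)*t)
p=1000*r*np.c_[np.cos(a),np.sin(a)]
d=np.diff(np.round(p-p[0]),axis=0)
print(", ".join(f"{x:.0f},{y:.0f},0,0,0,{np.radians((a1-a0)/n):.3f}" for x,y in d))
E
python3 arc.py 96 136 20 .145; echo; python3 arc.py 136 174 19 .145
```

```text
-5,-1,0,0,0,0.035, -5,0,0,0,0,0.035, -5,-1,0,0,0,0.035, -5,-2,0,0,0,0.035, -5,-1,0,0,0,0.035, -5,-1,0,0,0,0.035, -4,-2,0,0,0,0.035, -5,-2,0,0,0,0.035, -5,-2,0,0,0,0.035, -4,-2,0,0,0,0.035, -5,-2,0,0,0,0.035, -4,-3,0,0,0,0.035, -5,-2,0,0,0,0.035, -4,-3,0,0,0,0.035, -4,-3,0,0,0,0.035, -4,-3,0,0,0,0.035, -4,-3,0,0,0,0.035, -4,-3,0,0,0,0.035, -4,-4,0,0,0,0.035, -3,-3,0,0,0,0.035

-3,-4,0,0,0,0.035, -4,-4,0,0,0,0.035, -3,-3,0,0,0,0.035, -3,-4,0,0,0,0.035, -3,-5,0,0,0,0.035, -3,-4,0,0,0,0.035, -2,-4,0,0,0,0.035, -3,-5,0,0,0,0.035, -2,-4,0,0,0,0.035, -2,-5,0,0,0,0.035, -2,-4,0,0,0,0.035, -2,-5,0,0,0,0.035, -2,-5,0,0,0,0.035, -1,-5,0,0,0,0.035, -1,-5,0,0,0,0.035, -2,-5,0,0,0,0.035, 0,-5,0,0,0,0.035, -1,-5,0,0,0,0.035, -1,-5,0,0,0,0.035
```

Emit:
carry_out(
  increments=[-5, -1, 0, 0, 0, 0.035, -5, 0, 0, 0, 0, 0.035, -5, -1, 0, 0, 0, 0.035, -5, -2, 0, 0, 0, 0.035, -5, -1, 0, 0, 0, 0.035, -5, -1, 0, 0, 0, 0.035, -4, -2, 0, 0, 0, 0.035, -5, -2, 0, 0, 0, 0.035, -5, -2, 0, 0, 0, 0.035, -4, -2, 0, 0, 0, 0.035, -5, -2, 0, 0, 0, 0.035, -4, -3, 0, 0, 0, 0.035, -5, -2, 0, 0, 0, 0.035, -4, -3, 0, 0, 0, 0.035, -4, -3, 0, 0, 0, 0.035, -4, -3, 0, 0, 0, 0.035, -4, -3, 0, 0, 0, 0.035, -4, -3, 0, 0, 0, 0.035, -4, -4, 0, 0, 0, 0.035, -3, -3, 0, 0, 0, 0.035],
)

```text
clock: 6.4
position: [0.4916, 0.1942, 0.0327]
ee_rot: [-1.175, -2.914, 0.0]
force: [0.9, 0.7, 0.0]
width: 0.007
gripper_force: 0.7
```

```bash
python3 - <<'E'
from h import *
print(readout.observe()["joints"].round(2)); im,c=snap("top","pics/t1.png"); cv2.imwrite("pics/t1c.png",cv2.resize(im[80:290,200:400,::-1],None,fx=2.8,fy=2.8,interpolation=cv2.INTER_CUBIC))
E
```

```text
[-0.57  0.53  0.13  2.01 -0.11  0.61  0.43]
```

View pics/t1c.png

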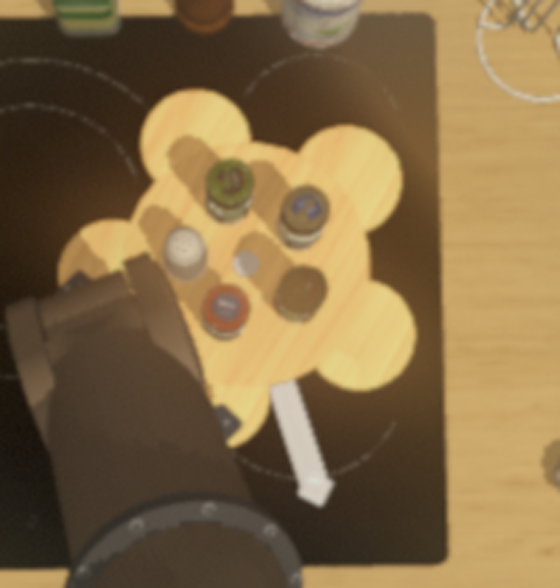

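The push works: the carousel has turned by about 35°, all jars are upright, and the dome is at about (266,167) in the full image. I'm continuing the stroke.

Emit:
carry_out(
  increments=[-3, -4, 0, 0, 0, 0.035, -4, -4, 0, 0, 0, 0.035, -3, -3, 0, 0, 0, 0.035, -3, -4, 0, 0, 0, 0.035, -3, -5, 0, 0, 0, 0.035, -3, -4, 0, 0, 0, 0.035, -2, -4, 0, 0, 0, 0.035, -3, -5, 0, 0, 0, 0.035, -2, -4, 0, 0, 0, 0.035, -2, -5, 0, 0, 0, 0.035, -2, -4, 0, 0, 0, 0.035, -2, -5, 0, 0, 0, 0.035, -2, -5, 0, 0, 0, 0.035, -1, -5, 0, 0, 0, 0.035, -1, -5, 0, 0, 0, 0.035, -2, -5, 0, 0, 0, 0.035, 0, -5, 0, 0, 0, 0.035, -1, -5, 0, 0, 0, 0.035, -1, -5, 0, 0, 0, 0.035],
)

```text
clock: 8.82
position: [0.4518, 0.1081, 0.0327]
ee_rot: [-0.16, -3.137, 0.0]
force: [-0.4, 2.5, -0.9]
width: 0.002
gripper_force: 0.8
```

```bash
python3 - <<'E'
from h import *
print(readout.observe()["joints"].round(2)); im,c=snap("top","pics/t2.png"); cv2.imwrite("pics/t2c.png",cv2.resize(im[80:290,200:400,::-1],None,fx=2.8,fy=2.8,interpolation=cv2.INTER_CUBIC))
E
```

```text
[-0.3   0.46 -0.07  2.15  0.06  0.53  1.06]
```

View pics/t2c.png

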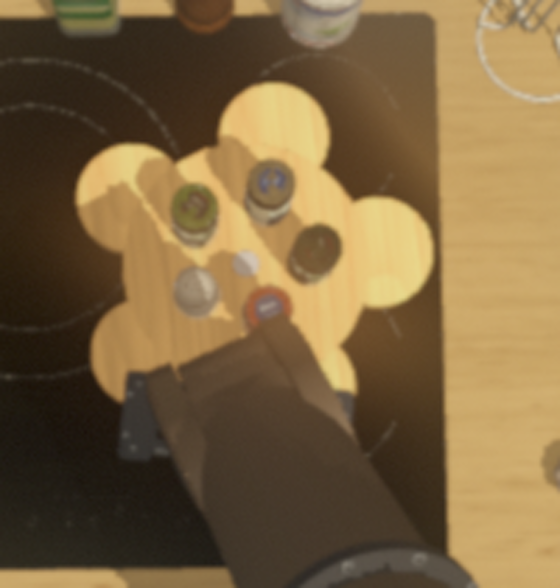

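The turntable has turned about 70° and everything is upright. The dome is at crop (196,290), which is (270,183.6) in the full image. The wrist joint has room, so I'm continuing the same stroke.

```bash
python3 - <<'E'
from h import *
c=vision.calibration("top");C=np.array([.596,.0926])
def A(u,v,z):
    d=at(c,200+u/2.8,80+v/2.8,z)[:2]-C; return np.degrees(np.arctan2(d[1],d[0]))%360,np.hypot(*d)
print("salt",A(196,288,.138))
for p in[(274,138),(378,251),(132,197)]:print("lobe",A(*p,.051))
E
python3 arc.py 174 212 19 .145;echo; python3 arc.py 212 236 12 .145
```

```text
salt (np.float64(125.50145325137433), np.float64(0.0551248052154515))
lobe (np.float64(346.81200304845413), np.float64(0.11866923116369393))
lobe (np.float64(275.20989734396096), np.float64(0.11997920227875918))
lobe (np.float64(58.59058462010509), np.float64(0.11993017079002703))
-0,-5,0,0,0,0.035, -1,-5,0,0,0,0.035, 0,-5,0,0,0,0.035, 0,-5,0,0,0,0.035, 1,-5,0,0,0,0.035, 0,-5,0,0,0,0.035, 1,-5,0,0,0,0.035, 0,-5,0,0,0,0.035, 1,-5,0,0,0,0.035, 2,-5,0,0,0,0.035, 1,-5,0,0,0,0.035, 1,-5,0,0,0,0.035, 2,-5,0,0,0,0.035, 2,-4,0,0,0,0.035, 2,-5,0,0,0,0.035, 2,-5,0,0,0,0.035, 2,-4,0,0,0,0.035, 3,-5,0,0,0,0.035, 2,-4,0,0,0,0.035

3,-4,0,0,0,0.035, 3,-4,0,0,0,0.035, 3,-4,0,0,0,0.035, 3,-4,0,0,0,0.035, 3,-4,0,0,0,0.035, 4,-4,0,0,0,0.035, 3,-3,0,0,0,0.035, 4,-4,0,0,0,0.035, 4,-3,0,0,0,0.035, 4,-3,0,0,0,0.035, 4,-3,0,0,0,0.035, 4,-3,0,0,0,0.035
```

Emit:
carry_out(
  increments=[0, -5, 0, 0, 0, 0.035, -1, -5, 0, 0, 0, 0.035, 0, -5, 0, 0, 0, 0.035, 0, -5, 0, 0, 0, 0.035, 1, -5, 0, 0, 0, 0.035, 0, -5, 0, 0, 0, 0.035, 1, -5, 0, 0, 0, 0.035, 0, -5, 0, 0, 0, 0.035, 1, -5, 0, 0, 0, 0.035, 2, -5, 0, 0, 0, 0.035, 1, -5, 0, 0, 0, 0.035, 1, -5, 0, 0, 0, 0.035, 2, -5, 0, 0, 0, 0.035, 2, -4, 0, 0, 0, 0.035, 2, -5, 0, 0, 0, 0.035, 2, -5, 0, 0, 0, 0.035, 2, -4, 0, 0, 0, 0.035, 3, -5, 0, 0, 0, 0.035, 2, -4, 0, 0, 0, 0.035],
)

```text
clock: 11.25
position: [0.473, 0.0162, 0.0327]
ee_rot: [0.873, -3.018, -0.0]
force: [-1.0, 1.1, -0.2]
width: 0.006
gripper_force: 0.6
```

```bash
python3 - <<'E'
from h import *
print(readout.observe()["joints"].round(2)); im,c=snap("top","pics/t3.png"); cv2.imwrite("pics/t3c.png",cv2.resize(im[80:290,200:400,::-1],None,fx=2.8,fy=2.8,interpolation=cv2.INTER_CUBIC))
E
```

```text
[ 0.05  0.48 -0.26  2.12  0.22  0.57  1.77]
```

View pics/t3c.png

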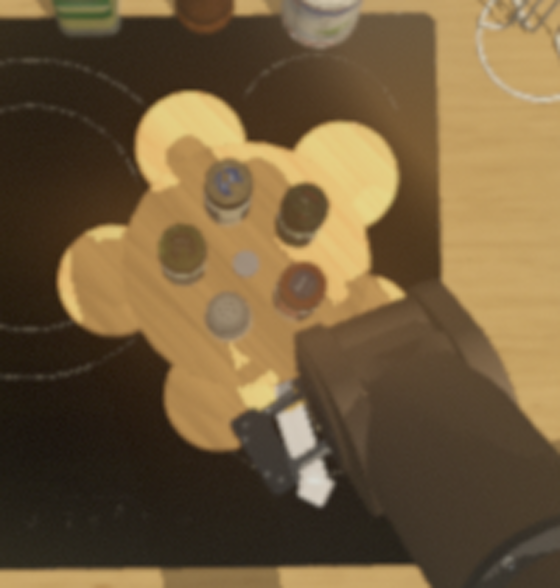

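Upright, and the dome is at crop (228,313), about 163°. That leaves about 33°, and the gripper stays clear of the jars.

Emit:
carry_out(
  increments=[3, -4, 0, 0, 0, 0.035, 3, -4, 0, 0, 0, 0.035, 3, -4, 0, 0, 0, 0.035, 3, -4, 0, 0, 0, 0.035, 3, -4, 0, 0, 0, 0.035, 4, -4, 0, 0, 0, 0.035, 3, -3, 0, 0, 0, 0.035, 4, -4, 0, 0, 0, 0.035, 4, -3, 0, 0, 0, 0.035, 4, -3, 0, 0, 0, 0.035, 4, -3, 0, 0, 0, 0.035, 4, -3, 0, 0, 0, 0.035, 4, -3, 0, 0, 0, 0.035, 4, -2, 0, 0, 0, 0.03, 3, -2, 0, 0, 0, 0.02],
)

```text
clock: 13.18
position: [0.5262, -0.0337, 0.0327]
ee_rot: [-1.598, 2.705, 0.0]
force: [-2.0, -1.0, -0.1]
width: 0.0
gripper_force: 1.1
```

```bash
python3 - <<'E'
from h import *
print(readout.observe()["joints"].round(2)); im,c=snap("top","pics/t4.png"); cv2.imwrite("pics/t4c.png",cv2.resize(im[80:290,200:400,::-1],None,fx=2.8,fy=2.8,interpolation=cv2.INTER_CUBIC))
E
```

```text
[ 0.25  0.56 -0.39  1.98  0.34  0.66  2.28]
```

View pics/t4c.png

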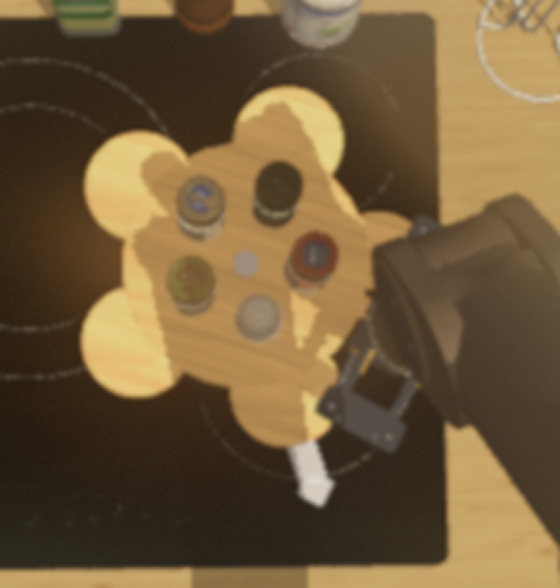

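```bash
python3 - <<'E'
from h import *
c=vision.calibration("top");C=np.array([.596,.0926])
def A(u,v,z):
    d=at(c,200+u/2.8,80+v/2.8,z)[:2]-C; return np.degrees(np.arctan2(d[1],d[0]))%360,np.hypot(*d)
print("salt",A(258,316,.138))
for p in[(288,141),(138,185),(135,342)]:print("lobe",A(*p,.051))
for p in [(321,506),(302,448),(308,468)]:print("ptr",A(*p,.008))
E
```

```text
salt (np.float64(186.5526575195102), np.float64(0.056342054552488335))
lobe (np.float64(340.5563229798145), np.float64(0.1194544133294052))
lobe (np.float64(52.82038928392096), np.float64(0.12156102518429461))
lobe (np.float64(124.60606730440634), np.float64(0.12204175455890427))
ptr (np.float64(197.19941830008142), np.float64(0.2294800469498522))
ptr (np.float64(197.17273796553093), np.float64(0.17345836014924718))
ptr (np.float64(197.0392927096827), np.float64(0.19266572183420297))
```

```bash
python3 - <<'E'
from h import *
c=vision.calibration("top");C=np.array([.596,.0926])
im=cv2.imread("pics/t4.png")
cv2.imwrite("pics/z4.png",cv2.resize(im[150:265,255:330],None,fx=5,fy=5,interpolation=cv2.INTER_CUBIC))
for a in(187,192,197):
  a=np.radians(a)
  for z in(.052,.138):
    u,v=proj(c,[C[0]+.055*np.cos(a),C[1]+.055*np.sin(a),z]);print(np.degrees(a),z,(u-255)*5,(v-150)*5)
print("C",[(5*(u-255),5*(v-150)) for u,v in [proj(c,[*C,.054])]])
E
```

```text
187.0 0.052 178.89064708063955 229.18514765859598
187.0 0.138 186.26015628820312 211.32248528500696
192.00000000000003 0.052 188.27705145744517 227.52137739281395
192.00000000000003 0.138 196.39779295525415 209.52680437646336
197.0 0.052 197.47761441737936 225.04941861726664
197.0 0.138 206.3343239900027 206.85877863460604
C [(np.float64(164.28413739079076), np.float64(121.10199057961339))]
```

View pics/z4.png

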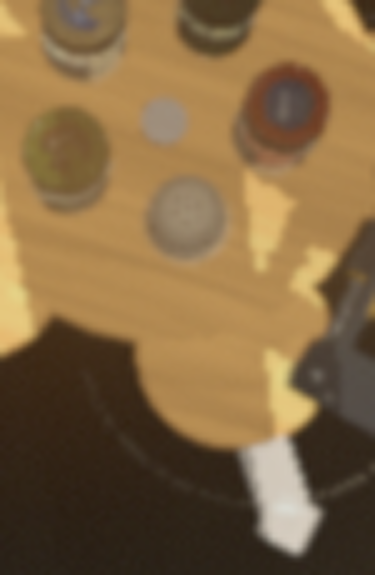

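The spindle at (164,120) in the zoom agrees with my axis estimate. The salt dome at about (187,215) is at roughly 188°, against 197° for the pointer, so I'm pushing about 8° more. Then I back off the flank, move outward and rise.

Emit:
carry_out(
  increments=[4, -2, 0, 0, 0, 0.03, 5, -2, 0, 0, 0, 0.035, 5, -2, 0, 0, 0, 0.035, 4, -2, 0, 0, 0, 0.03, 0, 0, 0, 0, 0, 0, 0, 0, 0, 0, 0, 0, -4, 2, 0, 0, 0, 0, -5, 2, 0, 0, 0, 0, -5, 2, 0, 0, 0, 0, 0, 0, 0, 0, 0, 0],
)

```text
clock: 14.48
position: [0.5294, -0.0352, 0.0328]
ee_rot: [1.769, -2.596, -0.0]
force: [-0.3, -0.1, -0.4]
width: 0.006
gripper_force: 0.0
```

```bash
python3 - <<'E'
from h import *
im,c=snap("top","pics/t5.png")
cv2.imwrite("pics/z5.png",cv2.resize(im[150:265,255:350,::-1],None,fx=5,fy=5,interpolation=cv2.INTER_CUBIC))
E
```

```text
(no output)
```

View pics/z5.png

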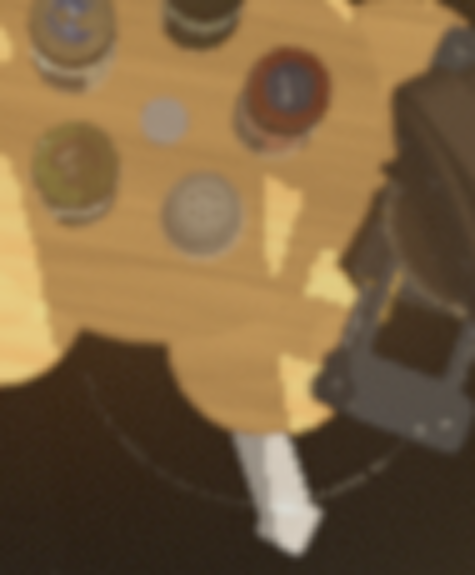

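The salt is now at about (203,212), roughly 196°, in line with the pointer. The fingers carry no force, so I'm rising clear.

Emit:
carry_out(
  increments=[0, 0, 10, 0, 0, 0, 0, 0, 20, 0, 0, 0, 0, 0, 20, 0, 0, 0, 0, 0, 20, 0, 0, 0, 0, 0, 20, 0, 0, 0, 0, 0, 20, 0, 0, 0, 0, 0, 20, 0, 0, 0, -5, -15, 20, 0, 0, 0, -10, -20, 20, 0, 0, 0, -10, -20, 20, 0, 0, 0, -10, -20, 10, 0, 0, 0, 0, 0, 0, 0, 0, 0, 0, 0, 0, 0, 0, 0, 0, 0, 0, 0, 0, 0, 0, 0, 0, 0, 0, 0],
)

```text
clock: 16.4
position: [0.495, -0.1097, 0.2324]
ee_rot: [1.77, -2.595, -0.001]
force: [-0.5, 0.2, -0.4]
width: 0.005
gripper_force: 0.0
```

```bash
python3 - <<'E'
from h import *
im,c=snap("top","pics/t6.png")
cv2.imwrite("pics/z6.png",cv2.resize(im[110:270,220:380,::-1],None,fx=3.6,fy=3.6,interpolation=cv2.INTER_CUBIC))
C=[.596,.0926];a=np.radians(197)
for z in(.11,.138):
    u,v=proj(c,[C[0]+.055*np.cos(a),C[1]+.055*np.sin(a),z]);print((u-220)*3.6,(v-110)*3.6)
E
```

```text
272.375249560241 297.42700608914305
274.56071327280193 292.93832061691637
```

View pics/z6.png

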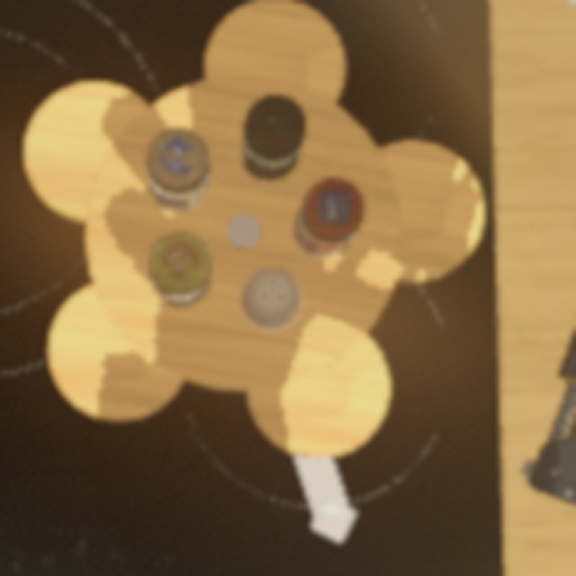

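The salt dome at (271,297) is within about 1 mm of where it should be on the pointer line, around (273,295). All the jars are upright and the arm is clear, so I'm handing in.

```bash
python3 -c "
from cell import arm; print(arm.sign_off())"
```

```text
the job is handed in; nothing more can be done
None
```

I turned the carousel about 141° anticlockwise by its rim and handed the job in at about 16 s. In the last picture the salt shaker was within about 1 mm of the pointer's line, the shaker and all four jars were upright and the arm was clear; the hand-in returned no verdict.

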